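# Take the oil filler cap off the cam cover

### The job

Unscrew the black oil filler cap with the yellow top from the blue engine cam cover: turn it anticlockwise (seen from above) a little over half a turn, regripping as you need, until its black pointer has come round from the red mark to the green one, and lift it off. Set it down knob upwards inside the red parts tray and let go of it. Leave the small black jar with the red lid where it stands.

Things in the scene. Friction and masses are not known exactly. Their poses are not given: they have to be found in the camera images.
- cap_mid (a point): Oil filler cap on the blue cam cover (160 x 290 x 70 mm, fixed): black, round, 50 mm diameter, 40 mm high, yellow top. Point: on its axis, half-way up, 104 mm above the bench when shut. z up, x along its black pointer line. Grip the solid knob, 4 to 20 mm above the point, from any side: the space round it is free down to the cover's top, 34 mm below the point. About 80 g.
- seal (a joint): Angle the cap is unscrewed, rad: 0 shut (pointer at red mark), grows anticlockwise from above, stop at 3.49. The seal in the neck turns with the cap (0.1 play), friction 0.12 N m, and stays where left. The cap does not rise: lugs hold it down until about 3.1; from there to the stop (green mark 3.35) it lifts straight off. With the cap off it says nothing of the cap.
- tray_in (a point): The red parts tray, an open box fixed to the bench, 200 x 160 mm outside along its x and y, walls 25 mm high and 4 mm thick. The point is the centre of its inner floor.
- jar_mid (a point): Bystander: a small black jar with a red lid, 54 mm in diameter, 75 mm high, standing on the bench. The point is on its axis, half-way up. To be left alone.
There are look-alikes about, which are no part of the job. What is shaped like the part that bears cap_mid but purple is not meant.

How it is judged:
By the outcome, as a careful person would: the job done as asked, in the order asked, and still so for the second after the job is handed in, with the robot touching nothing.
It also fails if it takes over 48 s, if anything falls off the work surface, if the arm or the gripper's body presses on something with over 40 N, if the wrist force passes 120 N, or if a joint passes its speed limit or range.

### The arm

A 7-joint arm with a two-finger parallel gripper is mounted at the origin on the work surface. World frame = base frame: x ahead of the robot, y to its left, z up, the work surface at z = 0. Lengths are in m, angles in rad, forces in N, time in s.
With the tool pointing down it reaches from about 0.425 to 0.95 m from the base axis. Payload 4.7 kg.
Tool frame: the origin (TCP) lies between the finger pads; the fingertips stand 25 mm ahead of it and the grasp point (between the pads) lies 6 mm ahead of it; x points along the fingers, z is the direction in which the jaws open and shut, and the axes are right-handed (so a half turn about x gives the same grasp; the last joint's range is limited). The gripper opens to 85 mm and grips with 20 to 120 N. Pads are 22 mm wide; open, the fingers measure 114 mm over their backs; the gripper's body (76 mm by 85 mm) begins 54 mm behind the grasp point. The pads swing forward as they close: fully open they stand 13 mm farther back than shut.
Start: joints at [1.101, 0.469, -0.049, 1.532, 0.024, 1.141, -0.082], TCP at [0.288, -0.61, 0.256] pointing down, gripper open.
Joint ranges: [-2.59, 2.59], [-0.33, 1.99], [-1.39, 1.29], [0.1, 2.45], [-1.04, 4.18], [0.21, 1.99], [-2.66, 2.66]. Speed limits (rad/s): [2.57, 2.57, 3.14, 3.14, 3.14, 3.14, 3.14].

### API

Orientations are given as a 3x3 rotation matrix whose columns are the frame's x, y, z axes.
In Python, from rig import * gives the robot as it stands. Calls block until the motion is done:
- movep(position, orientation): joint-space move of the TCP to a pose.
- move_l(position, attitude=None, feed=0.15, until_force=None): straight line of the TCP; attitude=None keeps the orientation; feed is the mean speed in m/s. With until_force (N) it stops when the force on the tool has changed by that much, and returns True; else False.
- move_joints(angles): joint-space move.
- command_gripper(opening, newtons=None): finger opening in m; newtons is the grip in N (None keeps the last); returns when the fingers have stopped.
- sleep(seconds).
- inverse_kinematics(position, orientation): joint angles nearest the present ones, or None.
- sense(): the state.
- camera(name): name is "side" or "top" or "wrist"; returns (picture, depth): 480x640x3 uint8, red, green, blue; 480x640 float32, m along the optical axis (not along the pixel's ray), 0 where there is no reading.
- camera_params(name): a dict with "K" (3x3 intrinsics, pixels), "position" and "rotation" of the camera in the world; the wrist camera has in their place "tool_from_camera" (4x4, takes a point from camera to tool coordinates, whose origin is the TCP and whose axes are the tool frame's). Camera axes: x right, y down, z forward; pixel columns grow to the right and rows downward; lengths in m; the calibration is good to about 2 mm. A picture is of the moment at which its call begins: read the wrist's pose just before it. camera_params takes no time and is no camera call.
A pose or a line that the arm cannot do raises Unreachable and nothing moves.
- finish_job(): hands the job in, once; it reports no verdict.
The state is a dict: "time_s": time; "joint_pos": joint angles; "qd": joint speeds; "joint_efforts": joint torques, N m; "position": TCP position; "tcp_rot": TCP orientation; "wrist_force": force on the tool from outside, world axes, zero at the start; "ft_torque": the same for the moment, N m; "finger_gap": finger opening in m.
Only numpy, scipy, OpenCV 4.12 (cv2) and the standard library are available. Lean on these libraries where they do the work, as an engineer would, in place of code of your own. Each camera call takes 0.05 s, during which the arm holds its last target.

## Working session

There is one attempt and no reset: what is moved stays moved. The work goes in short steps, each a Python script; the robot and the scene stay as the last script left them, time stands still between calls to the robot, and variables do not carry over. Pictures are saved under pics/ and viewed, and the job is handed in when it is done.

```bash
mkdir -p pics; ls; python3 - <<'E'
from rig import *
import cv2,numpy as np
for n in ("side","top","wrist"):
    p,d=camera(n); cv2.imwrite(f"pics/{n}0.png",p[:,:,::-1]); np.savez(f"{n}0.npz",p=p,d=d)
    print(n,camera_params(n))
s=sense();print(s)
E
```

```text
pics
side {'K': array([[486.33097357,   0.        , 314.00142818],
       [  0.        , 486.33097357, 234.32281602],
       [  0.        ,   0.        ,   1.        ]]), 'position': array([0.45927627, 0.69821079, 0.7822481 ]), 'rotation': array([[-0.9717796 , -0.17357615,  0.15973641],
       [-0.23584597,  0.72811165, -0.6436071 ],
       [-0.0045911 , -0.66311745, -0.74850129]])}
top {'K': array([[447.1120577 ,   0.        , 323.18128324],
       [  0.        , 447.1120577 , 243.88079599],
       [  0.        ,   0.        ,   1.        ]]), 'position': array([0.39936967, 0.11022781, 1.02090155]), 'rotation': array([[-0.02397754, -0.98328016,  0.18051372],
       [-0.99939367,  0.02813583,  0.02051037],
       [-0.02524634, -0.17991248, -0.98335859]])}
wrist {'K': array([[401.12996221,   0.        , 319.36073207],
       [  0.        , 401.12996221, 240.81234143],
       [  0.        ,   0.        ,   1.        ]]), 'tool_from_camera': array([[ 6.19904396e-04, -2.69982984e-01,  9.62864894e-01,
        -1.17007405e-01],
       [ 2.72061402e-04, -9.62864998e-01, -2.69983188e-01,
   
[... 336 characters left out ...]
: array([-2.26250220e-05, -2.91056075e-05, -4.03832588e-04, -4.38018089e-03,
        1.71942110e-03, -1.05063708e-03,  5.98821510e-05]), 'joint_efforts': array([ 6.18227950e-04, -5.10766804e+01, -4.65306093e-02, -2.37975311e+01,
        1.08569700e-02,  5.42415044e-03, -2.13718647e-05]), 'position': array([ 0.28786133, -0.61010601,  0.25550407]), 'tcp_rot': array([[-6.81483745e-04,  9.04375511e-01,  4.26737005e-01],
       [ 1.31877525e-03,  4.26737545e-01, -9.04374551e-01],
       [-9.99998898e-01, -5.35463554e-05, -1.48348274e-03]]), 'wrist_force': array([-0.78989964,  0.61275023,  0.43669521]), 'ft_torque': array([-0.03245452, -0.01644345,  0.0367543 ]), 'finger_gap': 0.08560198706233675}
```

View pics/top0.png

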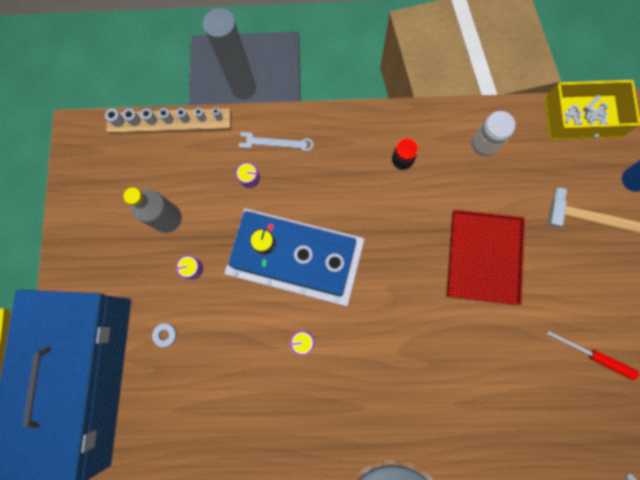

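View pics/side0.png

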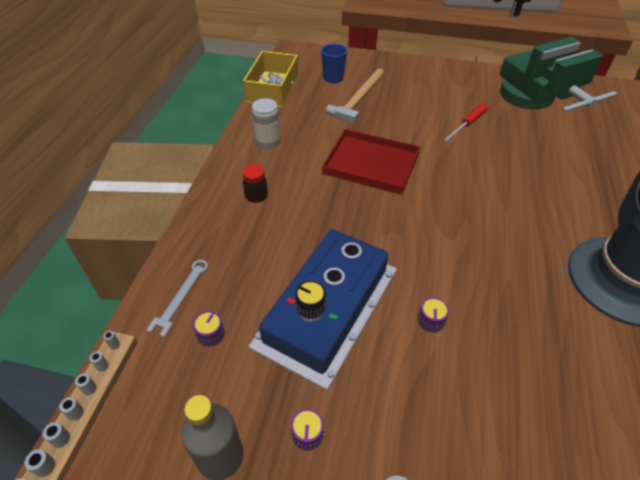

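View pics/wrist0.png

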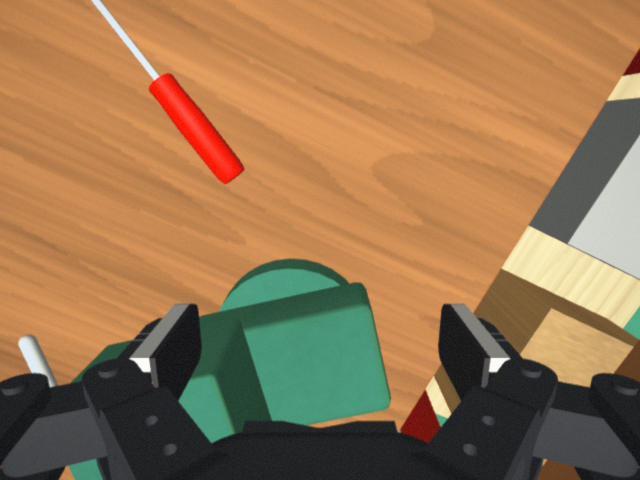

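The top view shows the cap at about (262,240) with its pointer towards the red mark at (270,227), the green mark at (264,263), the tray at about (487,257) and the jar at (404,153). The purple look-alikes are at (247,174), (188,267) and (302,343). Next I'll measure the positions.

```bash
cat > h.py <<'E'
from rig import *
import cv2,numpy as np
def ray(n,uv,z):
    c=camera_params(n); d=c["rotation"]@np.linalg.inv(c["K"])@np.array([uv[0],uv[1],1.]); p=c["position"]
    return p+d*(z-p[2])/d[2]
def masks(p):
    h=cv2.cvtColor(p,cv2.COLOR_RGB2HSV).astype(int); H,S,V=h[...,0],h[...,1],h[...,2]
    return dict(yellow=(H>20)&(H<35)&(S>150)&(V>120),red=((H<8)|(H>172))&(S>170)&(V>60),green=(H>40)&(H<90)&(S>120)&(V>80))
def comps(m,x0,y0,x1,y1,mn=4):
    k=np.zeros(m.shape,np.uint8);k[y0:y1,x0:x1]=m[y0:y1,x0:x1]
    n,l,s,c=cv2.connectedComponentsWithStats(k)
    return [(s[i,4],c[i],s[i,:4],(l==i)) for i in range(1,n) if s[i,4]>=mn]
E
python3 - <<'E'
from h import *
R={"top":dict(cap=(230,210,300,280),tray=(430,190,540,320),jar=(380,130,425,170)),"side":dict(cap=(280,270,350,330),tray=(310,120,430,200),jar=(235,155,275,205))}
for n in R:
    p=np.load(n+"0.npz")["p"];m=masks(p)
    for a,z in((("yellow"),.124),("red",.07),("green",.07)):
        for c in comps(m[a],*R[n]["cap"]):
            hull=cv2.convexHull(np.argwhere(c[3])[:,::-1].astype(np.float32)); e=cv2.minEnclosingCircle(hull)
            M=cv2.moments(hull); cc=(M['m10']/M['m00'],M['m01']/M['m00']) if M['m00']>0 else c[1]
            print(n,a,c[0],c[1],cc,ray(n,cc,z),e)
    for c in comps(m["red"],*R[n]["tray"],200):
        pts=np.argwhere(c[3])[:,::-1].astype(np.float32)
        h=cv2.convexHull(pts); q=cv2.approxPolyDP(h,6,True)[:,0]; print(n,"tray",q.tolist(),[ray(n,x,.025)[:2].round(3).tolist() for x in q])
    for c in comps(m["red"],*R[n]["jar"],20): print(n,"jar",c[1],ray(n,c[1],.07))
for n,b in(("top",(220,200,300,280)),("side",(270,260,350,340))):
    p=np.load(n+"0.npz")["p"][b[1]:b[3],b[0]:b[2]]
    cv2.imwrite(f"pics/{n}crop.png",cv2.resize(p[:,:,::-1],None,fx=6,fy=6,interpolation=cv2.INTER_CUBIC))
E
```

```text
top yellow 349 [261.24355301 240.19770774] (261.349159248269, 240.00197823936693) [0.57572325 0.2555158  0.124     ] ((261.30950927734375, 240.0), 10.737231254577637)
top red 13 [270. 227.] (270.0, 227.0) [0.61472698 0.2453281  0.07      ] ((270.0, 227.0), 2.2361679077148438)
top green 26 [263.5        262.76923077] (263.5, 262.84313725490193) [0.53610264 0.25956581 0.07      ] ((263.5, 262.8333435058594), 3.2060062885284424)
top tray [[524.0, 217.0], [521.0, 302.0], [448.0, 296.0], [453.0, 212.0]] [[0.631, -0.325], [0.441, -0.299], [0.458, -0.141], [0.648, -0.166]]
top jar [406.45520581 148.84261501] [ 0.78486281 -0.06157356  0.07      ]
side yellow 420 [310.61190476 292.74761905] (310.12587412587413, 292.508547008547) [0.57593932 0.25719434 0.124     ] ((310.0384521484375, 292.5), 13.048154830932617)
side red 29 [290.65517241 300.44827586] (290.63768115942025, 300.463768115942) [0.61457176 0.24522925 0.07      ] ((290.625, 300.5625), 3.668482542037964)
side green 39 [332.79487179 316.1025641 ] (332.87978142076497, 316.22404371584696) [0.53608693 0.25932832 0.07      ] ((333.0, 315.5), 4.272101879119873)
side tray [[419.0, 147.0], [401.0, 194.0], [322.0, 173.0], [344.0, 129.0]] [[0.437, -0.293], [0.46, -0.116], [0.648, -0.144], [0.631, -0.323]]
side jar [253.00837989 172.94413408] [ 0.78473408 -0.05873737  0.07      ]
```

View pics/topcrop.png

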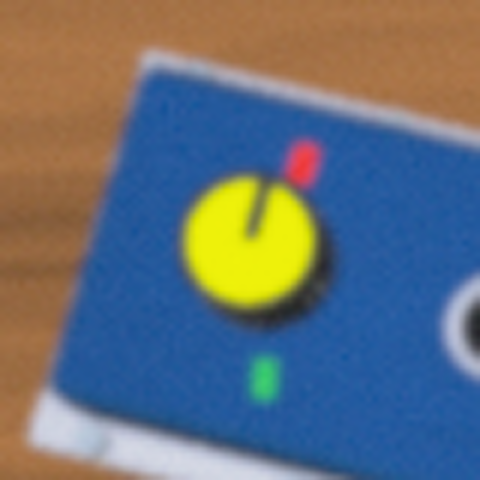

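```bash
cat >> h.py <<'E'
def Rd(psi): # tool x down, tool z (jaw) at heading psi
    z=np.array([np.cos(psi),np.sin(psi),0]);x=np.array([0,0,-1.]);return np.c_[x,np.cross(z,x),z]
CAP=np.array([0.5758,0.2563]); TRAY=np.array([0.545,-0.23])
E
python3 - <<'E'
from h import *
for xy,z in((CAP,.118),(CAP,.2),(TRAY,.2)):
  for a in range(-180,180,30):
    q=inverse_kinematics([*xy,z],Rd(np.radians(a)));print(a,None if q is None else np.round(q,2))
E
```

```text
-180 [ 0.26  0.88 -1.18  1.73  0.89  1.17  1.96]
-150 [-1.19  0.82  1.11  1.81 -0.85  1.07 -2.37]
-120 [-0.98  0.64  0.72  1.8  -0.52  0.9  -2.12]
-90 [-0.11  0.6  -0.53  1.75  0.37  0.9  -2.37]
-60 [-0.02  0.64 -0.67  1.74  0.48  0.93 -1.93]
-30 [ 0.11  0.71 -0.87  1.74  0.63  1.   -1.53]
0 [ 0.12  0.72 -0.9   1.73  0.65  1.01 -1.02]
30 [ 0.09  0.7  -0.85  1.74  0.61  0.99 -0.46]
60 [ 0.11  0.71 -0.87  1.74  0.63  1.    0.04]
90 [ 0.12  0.72 -0.89  1.73  0.65  1.01  0.55]
120 [ 0.17  0.77 -1.    1.73  0.73  1.06  1.02]
150 [ 0.26  0.88 -1.18  1.73  0.89  1.17  1.43]
-180 [ 0.26  0.75 -1.18  1.66  0.73  1.24  2.06]
-150 [-1.2   0.69  1.11  1.75 -0.68  1.14 -2.5 ]
-120 [-0.99  0.53  0.72  1.74 -0.4   1.03 -2.22]
-90 [-0.01  0.54 -0.67  1.68  0.37  1.06 -2.37]
-60 [ 0.09  0.59 -0.84  1.67  0.48  1.1  -1.93]
-30 [ 0.18  0.65 -1.    1.67  0.59  1.15 -1.5 ]
0 [ 0.2   0.67 -1.04  1.67  0.62  1.17 -1.  ]
30 [ 0.19  0.66 -1.02  1.67  0.61  1.16 -0.46]
60 [ 0.22  0.69 -1.07  1.66  0.65  1.19  0.03]
90 [ 0.24  0.72 -1.13  1.66  0.69  1.21  0.52]
120 [ 0.26  0.75 -1.18  1.66  0.73  1.24  1.02]
150 [ 0.26  0.75 -1.18  1.66  0.73  1.24  1.54]
-180 [-0.43  0.62  1.11  1.84 -0.63  1.09 -2.22]
-150 [ 0.27  0.39  0.08  1.8  -0.04  0.95 -2.26]
-120 [ 0.35  0.39 -0.02  1.8   0.01  0.96 -1.78]
-90 [ 0.43  0.39 -0.13  1.79  0.06  0.96 -1.3 ]
-60 [ 0.5   0.4  -0.22  1.79  0.11  0.96 -0.81]
-30 [ 0.58  0.41 -0.33  1.78  0.16  0.97 -0.34]
0 [ 0.66  0.42 -0.43  1.78  0.21  0.98  0.14]
30 [ 0.73  0.44 -0.53  1.78  0.26  0.99  0.62]
60 [ 0.78  0.46 -0.61  1.77  0.3   1.01  1.11]
90 [ 0.85  0.48 -0.71  1.77  0.36  1.02  1.58]
120 [ 1.12  0.68 -1.18  1.76  0.68  1.18  1.84]
150 [ 1.12  0.68 -1.18  1.76  0.68  1.18  2.36]
```

```bash
python3 - <<'E'
from h import *
movep([*CAP,.22],Rd(np.radians(-60)))
s=sense(); p,d=camera("wrist"); cv2.imwrite("pics/w1.png",p[:,:,::-1])
print(s["time_s"],s["position"],s["joint_pos"].round(2),s["wrist_force"])
c=camera_params("wrist");T=np.eye(4);T[:3,:3]=s["tcp_rot"];T[:3,3]=s["position"];W=T@c["tool_from_camera"]
def wr(uv,z):
    d=W[:3,:3]@np.linalg.inv(c["K"])@[uv[0],uv[1],1]; return W[:3,3]+d*(z-W[2,3])/d[2]
for x in comps(masks(p)["yellow"],0,0,640,480,300):
    h=cv2.convexHull(np.argwhere(x[3])[:,::-1].astype(np.float32));
    g=np.array([wr(u,.124)[:2] for u in h[:,0]],np.float32)
    print(x[0],x[1],cv2.minEnclosingCircle(g),cv2.fitEllipse(g))
E
```

```text
3.35 [0.57632009 0.25531292 0.21983837] [ 0.12  0.58 -0.88  1.65  0.48  1.14 -1.93] [0.5819006  0.67175289 0.13157543]
2384 [ 76.70176174 144.47818792] ((0.5649299621582031, 0.39362579584121704), 0.014890131540596485) ((0.5648714900016785, 0.3936203420162201), (0.029473617672920227, 0.02960040420293808), 19.32843780517578)
4024 [316.35710736 254.26888668] ((0.5759233832359314, 0.25550931692123413), 0.021427057683467865) ((0.5759148597717285, 0.2555488646030426), (0.0423399992287159, 0.04258490726351738), 126.94279479980469)
```

View pics/w1.png

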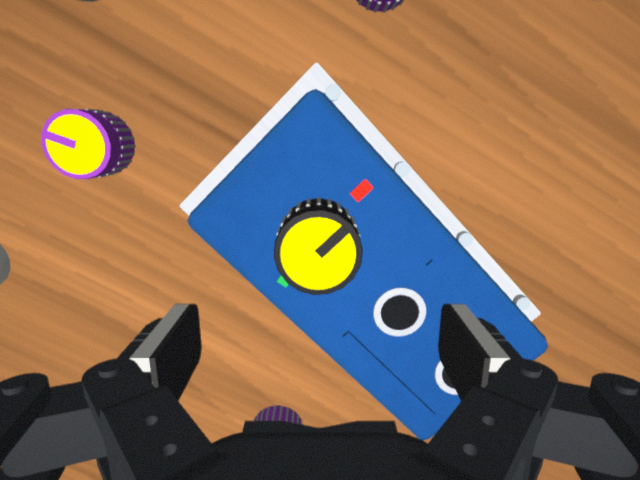

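The wrist view shows the yellow cap top at (318,252). It measures (0.5759, 0.2556), which agrees with the fixed cameras to about 1 mm. I'll go down and grip.

```bash
sed -i 's/^CAP=.*;/CAP=np.array([0.5759,0.2557]);/' h.py; python3 - <<'E'
from h import *
print(move_l([*CAP,.117],Rd(np.radians(-60)),feed=.12,until_force=15))
s=sense();print(s["time_s"],s["position"],s["wrist_force"])
command_gripper(0.0,40)
s=sense();print(s["time_s"],s["position"],s["wrist_force"],s["ft_torque"],s["finger_gap"],s["joint_pos"].round(3))
p,d=camera("wrist"); cv2.imwrite("pics/w2.png",p[:,:,::-1])
E
```

```text
False
4.4083 [0.57634327 0.25624753 0.11786247] [-0.98195992 -0.28711959 -0.15197343]
4.8333 [0.5762543  0.2558308  0.11786855] [-0.52874268 -0.82010227  4.47596206] [-0.19207915  0.20857442 -0.01564758] 0.04862516264386976 [ 0.069  0.684 -0.806  1.738  0.584  0.976 -2.012]
```

View pics/w2.png

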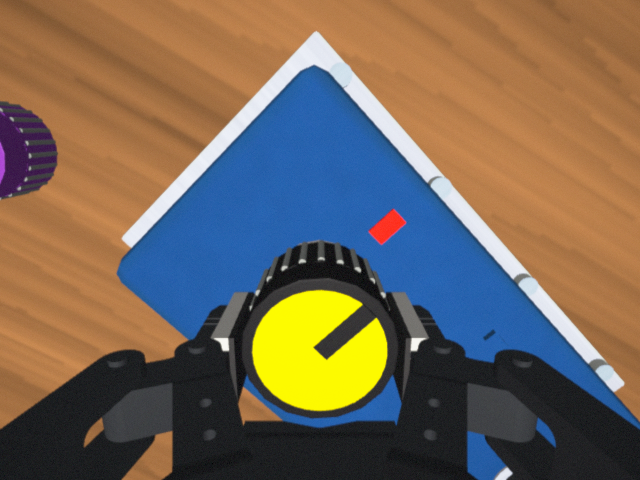

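The grip is good: gap 48.6 mm, small forces. Now I'll turn with joint 7 alone, in steps, checking force and position.

```bash
python3 - <<'E'
from h import *
q0=sense()["joint_pos"].copy()
for a in (.3,.9,1.5,2.1,2.7,3.2,3.39):
    q=q0.copy();q[6]+=a;move_joints(q)
    s=sense();f=s["wrist_force"];print(a,round(s["time_s"],2),round(s["joint_pos"][6]-q0[6],3),s["position"].round(4),f.round(1),s["ft_torque"].round(2),round(s["finger_gap"],4))
    if np.linalg.norm(f)>40: print("stop");break
p,d=camera("wrist"); cv2.imwrite("pics/w3.png",p[:,:,::-1])
p,d=camera("side"); cv2.imwrite("pics/s3.png",cv2.resize(p[220:380,220:430,::-1],None,fx=3,fy=3))
E
```

```text
0.3 5.28 0.297 [0.5765 0.2559 0.1179] [ 0.7 -0.2  2.3] [ 0.04 -0.17 -0.07] 0.049
0.9 5.9 0.897 [0.5769 0.2558 0.1179] [2.5 0.8 1. ] [ 0.12 -0.52 -0.08] 0.049
1.5 6.53 1.497 [0.5772 0.256  0.1179] [ 5.3  1.7 -0.3] [ 0.3  -1.07 -0.1 ] 0.0489
2.1 7.15 2.097 [0.5773 0.2564 0.118 ] [ 6.   2.4 -1.1] [ 0.51 -1.2  -0.14] 0.0489
2.7 7.78 2.697 [0.5772 0.2568 0.118 ] [ 5.3  2.9 -3.1] [ 0.58 -1.21 -0.14] 0.0491
3.2 8.32 3.197 [0.577 0.257 0.118] [ 5.6  2.7 -2. ] [ 0.71 -1.12 -0.09] 0.0489
3.39 8.62 3.388 [0.5769 0.2571 0.118 ] [ 4.   2.8 -2.7] [ 0.73 -1.1  -0.07] 0.0489
```

View pics/w3.png

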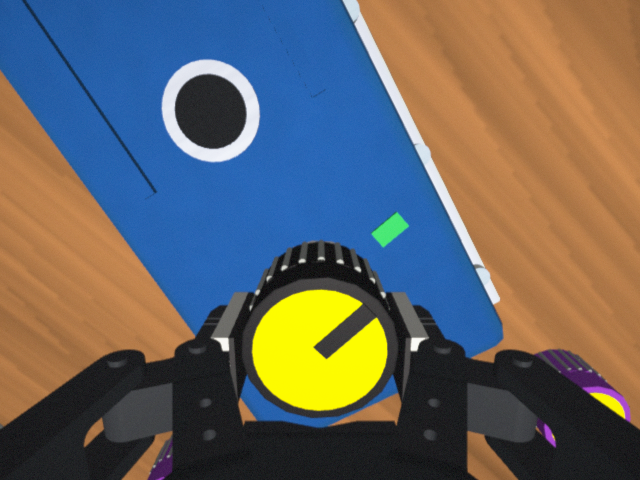

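View pics/s3.png

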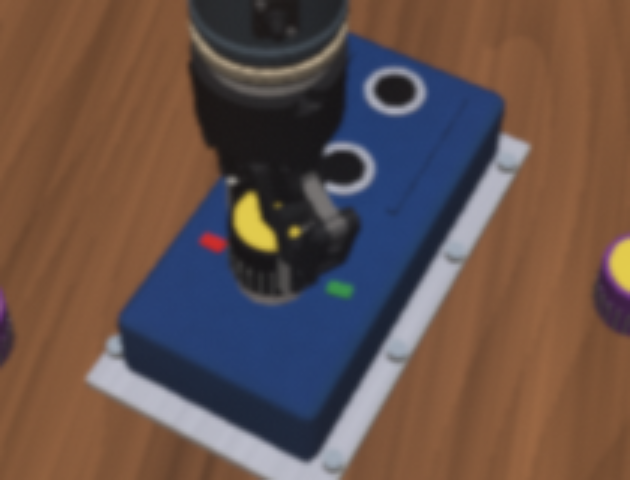

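The cap didn't slip in the jaws, and its pointer now faces the green mark at (390,229). Now a guarded lift.

```bash
python3 - <<'E'
from h import *
s=sense();p0=s["position"]
r=move_l(p0+[0,0,.015],feed=.04,until_force=20)
s=sense();print(r,s["time_s"],s["position"],s["wrist_force"],s["finger_gap"])
if not r:
    r=move_l(p0+[0,0,.10],feed=.12,until_force=20)
    s=sense();print(r,s["time_s"],s["position"],s["wrist_force"],s["finger_gap"])
p,d=camera("wrist"); cv2.imwrite("pics/w4.png",p[:,:,::-1])
p,d=camera("side"); cv2.imwrite("pics/s4.png",p[:,:,::-1])
E
```

```text
False 9.2583 [0.5761443  0.25694067 0.13283593] [ 0.09566194 -0.07104409 -0.59972847] 0.04902640672619521
False 10.1167 [0.57651135 0.25660434 0.21716501] [-0.09248151  0.01344557 -0.4244758 ] 0.04880700187605726
```

View pics/w4.png

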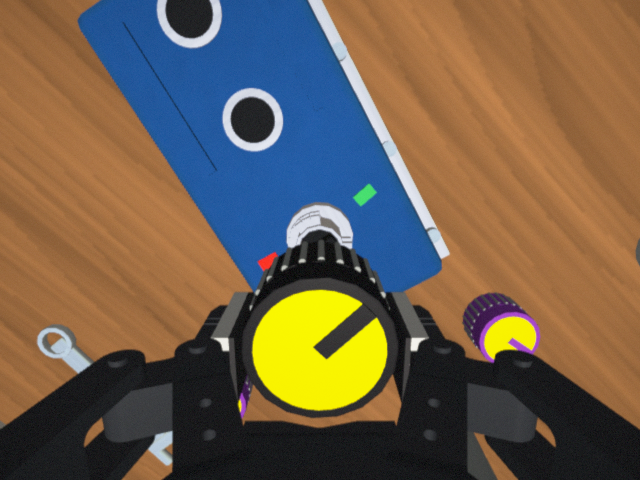

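View pics/s4.png

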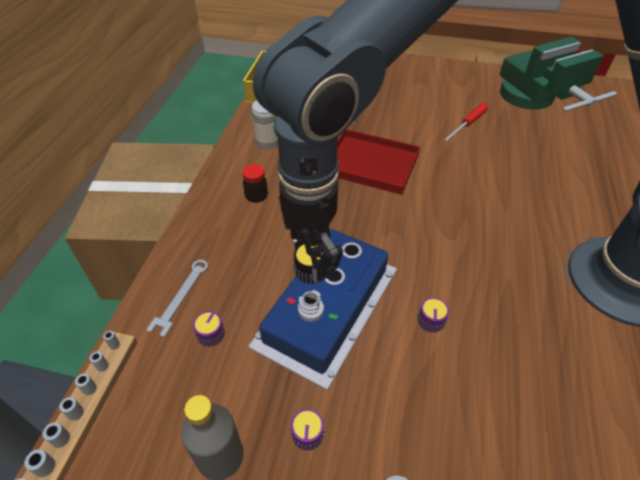

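The neck is bare and the cap is off, still upright in the jaws. Now to the tray.

```bash
python3 - <<'E'
from h import *
R=Rd(np.radians(90))
try:
    move_l([*TRAY,.2],R,feed=.2)
except Unreachable as e:
    print("unreach",e); movep([*TRAY,.2],R)
s=sense();print(s["time_s"],s["position"],s["joint_pos"].round(2),s["wrist_force"],s["finger_gap"])
p,d=camera("wrist"); cv2.imwrite("pics/w5.png",p[:,:,::-1])
p,d=camera("top"); cv2.imwrite("pics/t5.png",p[:,:,::-1])
E
```

```text
12.8083 [ 0.54522079 -0.22907442  0.20008781] [ 0.82  0.47 -0.66  1.77  0.33  1.01  1.6 ] [-0.2217756   0.30748069 -1.64196414] 0.04898311731280141
```

View pics/w5.png

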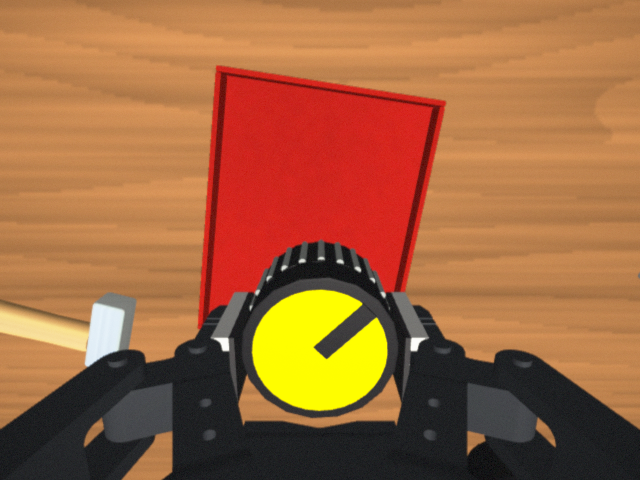

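```bash
python3 - <<'E'
from h import *
R=Rd(np.radians(90))
r=move_l([*TRAY,.06],R,feed=.15,until_force=15)
r2=move_l([*TRAY,.030],R,feed=.02,until_force=5) if not r else None
s=sense();print(r,r2,s["time_s"],s["position"],s["wrist_force"],s["finger_gap"])
p,d=camera("wrist"); cv2.imwrite("pics/w6.png",p[:,:,::-1])
p,d=camera("side"); cv2.imwrite("pics/s6.png",p[:,:,::-1])
E
```

```text
False True 15.0333 [ 0.54496024 -0.22999504  0.03786395] [-0.90028448  0.24352619  3.84065046] 0.048756067145766926
```

View pics/w6.png

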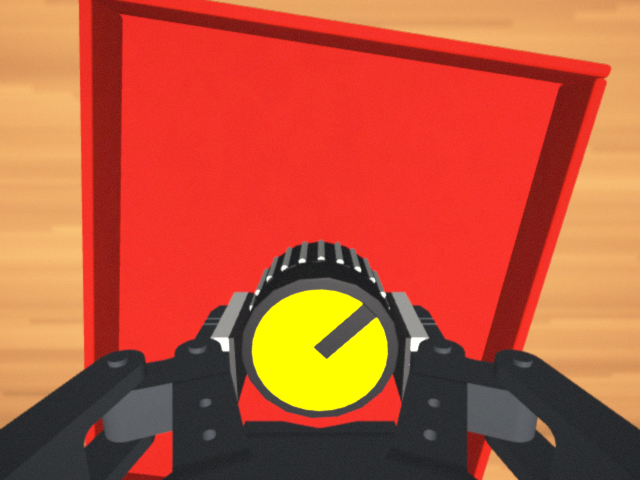

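Contact came at z = 0.0379, the height expected for the tray floor. I'll release, retreat and look.

```bash
python3 - <<'E'
from h import *
R=Rd(np.radians(90))
command_gripper(0.068)
move_l([*TRAY,.2],R,feed=.12,until_force=15)
s=sense();print(s["time_s"],s["position"],s["wrist_force"],s["finger_gap"])
p,d=camera("wrist"); cv2.imwrite("pics/w7.png",p[:,:,::-1])
p,d=camera("side"); cv2.imwrite("pics/s7.png",p[:,:,::-1])
for x in comps(masks(p)["red"],235,155,275,205,20): print("jar",x[1],ray("side",x[1],.07))
E
```

```text
16.9667 [ 0.5445061  -0.22989784  0.19909961] [ 0.22261904 -0.49880778 -0.48078678] 0.06816037368183857
jar [253.01117318 172.91061453] [ 0.7847633  -0.05884469  0.07      ]
```

View pics/w7.png

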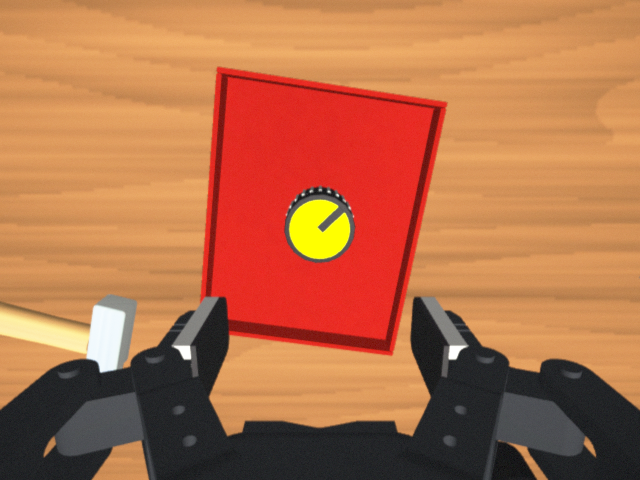

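View pics/s7.png

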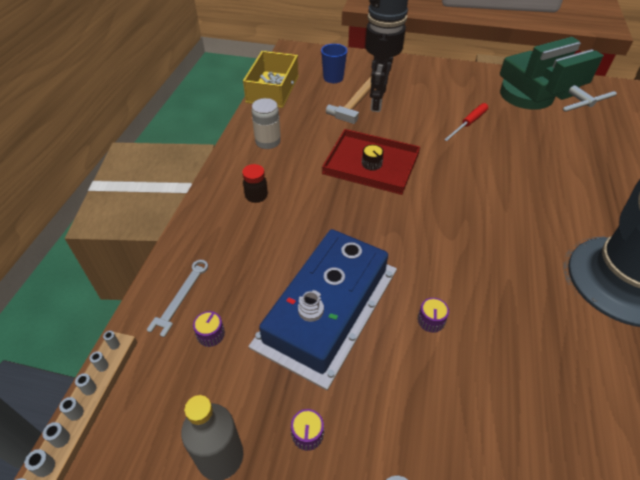

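The cap stands upright in the middle of the tray (wrist view (320,228), side view (372,157)). The jar hasn't moved and nothing touches the gripper, so I'll hand in.

```bash
python3 -c "
from rig import *
finish_job()"
```

```text
the job is handed in; nothing more can be done
```

The job is done and handed in at about 17 s of the 48 s allowed. The cap is off and stands knob upwards near the middle of the red tray, released.

- **Unscrewing:** I gripped the knob once at 40 N and turned it 3.39 rad anticlockwise, with no regrip needed. The pictures showed no slip in the jaws and the pointer facing the green mark. Readings taken between the steps of the turn stayed below about 7 N at the wrist.
- **Lifting and placing:** The cap lifted straight off with almost no force, leaving the neck bare. I lowered it into the tray until it touched the floor at the expected height, then opened the fingers and backed away.
- **Last checks:** The jar is where it was, to within 0.2 mm in the side camera. The purple look-alikes are unmoved in the pictures, and the gripper is clear of everything.
- **Disagreement:** The top and side cameras put the tray's centre about 14 mm apart in y, probably because the side view took in the tray's outer wall. I aimed close to the top view's figure, and the last pictures show the cap well clear of the walls.

No check failed.

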